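# Remesh the crank gear of a bench drive

### The arm

A 6-joint arm with a two-finger parallel gripper is mounted at the origin on a cart in front of the work surface, level with it; the furniture and walls round the work are solid. World frame = base frame: x ahead of the robot, y to its left, z up, the work surface at z = 0. Lengths are in m, angles in rad, forces in N, time in s.
With the tool pointing down it reaches from about 0.375 to 0.975 m from the base axis. Payload 3.8 kg.
Tool frame: the origin (TCP) lies midway between the tips of the shut fingers; the grasp point (between the pads) lies 19 mm behind it; z points along the fingers, y is the direction in which the jaws open and shut (so a half turn about z gives the same grasp; the last joint's range is limited). The gripper opens to 85 mm and grips with 20 to 120 N. Pads are 22 mm wide; open, the fingers measure 114 mm over their backs; the gripper's body (76 mm by 85 mm) begins 54 mm behind the grasp point. The pads swing forward as they close: fully open they stand 13 mm farther back than shut.
Start: joints at [1.301, 0.264, 1.604, -0, 1.274, -0.037], TCP at [0.156, 0.657, 0.231] pointing down, gripper open.
Joint ranges: [-2.63, 2.63], [-0.94, 2.18], [0.31, 2.57], [-1.31, 4.45], [0, 2.66], [-2.55, 2.55]. Speed limits (rad/s): [2.57, 2.57, 3.14, 3.14, 3.14, 3.14].

### API

Orientations are given as a rotation vector (axis times angle).
In Python, from workcell import bot gives the robot as it stands.
- The arm moves only by the shell command python3 -m inch 'ROWS' [FORCE]. ROWS is JSON, a list of rows, each an object of numbers: "dx", "dy", "dz": the shift along the tool's x, y, z in m; "ax", "ay", "az": the turn, a rotation vector about the tool's x, y, z in degrees; "fingers": the opening, from -1 (shut) to 1 (fully open). A call has 1 to 20 rows; each row is the pose to reach, as a shift and turn from the pose measured when the call began, along the tool's axes at that moment; what a row does not reach only later rows make up. A row lasts 1/8 s, in which the tool goes at most 62.5 mm and 10.7 degrees, less where a joint would pass 70% of its speed; a pose out of reach is approached as far as the arm can. A call with a gripper value outside its range is refused whole. The fingers move at their own pace and stop on an object; FORCE is the grip in N (left out, the last holds). Time passes only in rows, so rows that repeat a pose let the fingers close. It gives the time, the measured TCP pose, the force and the opening at its end, in the units of the state.
- bot.read_state(): the state, without advancing time (a new reading comes with each control period).
- bot.read_camera(name): name is "scene" or "top" or "wrist"; returns (picture, depth): 420x560x3 uint8, blue, green, red; 420x560 float32, m along the optical axis (not along the pixel's ray), 0 where there is no reading.
- bot.get_calibration(name): a dict with "intrinsics" (3x3 intrinsics, pixels), "view" (4x4, takes a point from world to camera coordinates). Camera axes: x right, y down, z forward; pixel columns grow to the right and rows downward; lengths in m; the calibration is good to about 2 mm. A picture is of the moment at which its call begins: read the wrist's pose just before it. get_calibration takes no time and is no camera call; for the wrist camera it gives the pose at the moment of the call.
- bot.finish_job(): hands the job in, once; it reports no verdict.
Trained networks look in the newest picture that a camera, given by its name, has taken for a name from the list of things; names that differ only in an ending like _2 or _b are one class to them, and where a whole thing is asked for, a point or a joint stands for the part that bears it (a point fixed in the world has none). Each returns a list of dicts, best first, with "p" (0 to 1); they miss things now and then, are a little off and sometimes report something else, mostly with a low value. They report only what shows in the picture. A call takes as long as a camera call. They do not tell look-alikes from the thing itself.
- bot.masks_of(camera, thing): "region" (420x560 bool, what is visible of it) and "box" ([left, top, right, bottom] in pixels, round what is visible of it).
The state is a dict: "time": time; "q": joint angles; "joint_vel": joint speeds; "joint_torque": joint torques, N m; "tool_pos": TCP position; "tcp_rot": TCP orientation; "wrist_force": force on the tool from outside, world axes, zero at the start; "torque": the same for the moment, N m; "width": opening from 0.0 (shut) to 1.0 (fully open).
Only numpy, scipy, OpenCV 4.12 (cv2) and the standard library are available. Lean on these libraries where they do the work, as an engineer would, in place of code of your own. Each camera call takes 0.05 s, during which the arm holds its last target. There are 200 camera calls.

### The job

The grey crank gear has been pushed under the low riser: pull it out by its steel crank pin until the whole gear lies flat on the bench in front of the riser, and let go of it. Then take it by its square hub, lift it over to the gear station, lower it hub-up over the stub axle and rock it about its axis until its teeth drop into mesh with the fixed gear, and keep hold of it until it sits fully home; then let go. Leave the brown bottle, the beaker and the small bottle standing where they are.

Things in the scene. Friction and masses are not known exactly. Their poses are not given: they have to be found in the camera images.
- gear_centre (a point): Loose grey plastic spur gear, 0.2 to 0.45 kg, flat under the riser, hub up. Disc 136 mm over the tips, 16 mm thick, 20 teeth 18 degrees apart, 14 mm deep. On it a square hub 34 x 34 mm, 16 to 61 mm above the underside, its flats square to this frame's x and y. This point: on the axis, 30 mm above the underside; z is the axis, up; the crank pin is 48 mm from the axis towards -x.
- gear: The same gear; origin on its axis at the underside, axes as gear_centre. A bore 19 mm across and 46 mm deep, open below, runs through the disc and up inside the hub. Seated fully home, its underside is 12 mm above the bench (on the axle's shoulder, gear_centre at 42 mm); while it stands tooth on tooth the underside is at 26 mm.
- crank_pin (a point): The gear's upright round steel pin, 16 mm in diameter, with a foot 22 mm wide and 3 mm high; its top is 61 mm above the gear's underside, level with the hub's. This point is on the pin's axis 40 mm above the underside; axes as gear_centre. At the start it stands 20 to 33 mm in front of the riser's front edge, while the hub is under the riser.
- riser: Fixed low riser: white board 130 mm deep, 250 wide, underside 75 mm and top 89 mm above the bench, on two side panels 224 mm apart that begin 7 mm behind the front edge; a label roll is fixed on its top at the back. Origin on the bench under the middle of the front edge; x points in under the riser, y left along the edge. It stands left or right, the station on the other side.
- station: Fixed gear station: aluminium base plate 235 x 120 mm, 10 mm thick (from 63 mm behind the origin to 172 mm ahead along x). Origin on the bench under the stub axle; x points to the fixed gear's centre, z up.
- fixed_gear_centre (a point): Centre of the fixed steel gear, 101.5 mm from the axle, at the height of its toothed top face, 26 mm above the bench; underside 10 mm. It cannot turn. 12 teeth 30 degrees apart, 86 mm over the tips; nut in the middle up to 37 mm. Its tooth angle differs each time and is not given: feel for it by rocking the loose gear within its 18 degrees; in mesh it has 2 to 3 degrees of play. Teeth bevelled 1.5 mm.
- axle_tip (a point): Top of the station's steel stub axle, 44 mm above the bench, on its axis. 16 mm in diameter, the upper 8 mm tapering to 8 mm; the gear's bore has 1.5 mm of room all round. It is taller than the fixed gear, so the bore is on the axle before the teeth touch.
- amber_centre (a point): Bystander, loose: brown bottle with a black cap, 62 mm in diameter, 135 mm tall, standing between riser and station; this point is half-way up.
- beaker_centre (a point): Bystander, loose: glass beaker 71 mm in diameter, 93 mm tall, standing in front of the riser to one side of the gear's way out; this point is half-way up.
- small_bottle_centre (a point): Bystander, loose: small white bottle with a green cap, 53 mm in diameter, 82 mm tall, standing in front of the riser on the other side; this point is half-way up.
Things that resemble listed ones, but are neither listed nor needed, are in the scene too. Several things look just like the part that bears amber_centre: the one meant starts farthest to the robot's left.

How it is judged:
On the way, in this order (a step that is already met when the one before it is completed fails the run):
1. the whole gear lies flat on the bench in front of the riser, let go (x of gear_centre in the frame of riser below -0.062 m and height (world z) of gear_centre below 0.034 m and angle between gear_centre's own z axis and vertical below 0.1 rad and contact force between the fingers and gear below 0.1 N), for 0.2 s.
2. the gear is held by its hub and lifted off the bench (horizontal distance between the grasp point and gear_centre below 0.022 m and height (world z) of gear_centre above 0.055 m and contact force between the fingers and gear above 0.5 N), for 0.1 s.
3. the gear is on the axle with its teeth in mesh, within 4 mm of home, still held (height (world z) of gear_centre below 0.046 m and horizontal distance between gear_centre and axle_tip below 0.005 m and contact force between the fingers and gear above 0.5 N), for 0.1 s.
At the end, for the whole second after the job is handed in: The gear is fully home on the station: its axis within 4 mm of the stub axle, its underside within about 2.5 mm of the axle's shoulder (teeth in mesh), level within 0.05 rad, at rest and released; brown bottle, beaker and small bottle stand within 30 mm of where they were (height (world z) of gear_centre between 0.039 and 0.0445 m and horizontal distance between gear_centre and axle_tip below 0.004 m and angle between gear_centre's own z axis and vertical below 0.05 rad and linear speed of gear below 0.02 m/s and contact force between the fingers and gear below 0.1 N and distance of each of amber_centre, beaker_centre, small_bottle_centre from where it was at the start of the episode below 0.03 m and angle between each of amber_centre, beaker_centre, small_bottle_centre's own z axis and vertical below 0.2 rad); the robot touches nothing.
It fails at once if the brown bottle is tipped or shifted by more than 30 mm (distance of amber_centre from where it was at the start of the episode above 0.03 m or angle between amber_centre's own z axis and vertical above 0.3 rad).
It fails at once if the glass beaker is tipped or shifted by more than 30 mm (distance of beaker_centre from where it was at the start of the episode above 0.03 m or angle between beaker_centre's own z axis and vertical above 0.3 rad).
It fails at once if the small green-capped bottle is tipped or shifted by more than 30 mm (distance of small_bottle_centre from where it was at the start of the episode above 0.03 m or angle between small_bottle_centre's own z axis and vertical above 0.3 rad).
It also fails if it takes over 67 s, if anything falls off the work surface, if the arm or the gripper's body presses on something with over 40 N, if the wrist force passes 120 N, or if a joint passes its speed limit or range.

## Working session

There is one attempt and no reset: what is moved stays moved. The work goes in short steps, Python scripts to look and compute and a shell command to move; the robot and the scene stay as the last step left them, time stands still between calls to the robot, and variables do not carry over. Pictures are saved under pics/ and viewed, about 8 in all and at most 12, crops included, and the job is handed in when it is done.

```bash
ls; mkdir -p pics; cat > h.py <<'E'
import numpy as np, cv2
from scipy.spatial.transform import Rotation as R
from workcell import bot
def cloud(cam,depth,region=None):
    c=bot.get_calibration(cam);K=np.array(c["intrinsics"]);V=np.array(c["view"])
    v,u=np.nonzero((depth>0)&(region if region is not None else True))
    z=depth[v,u];P=np.stack([(u-K[0,2])*z/K[0,0],(v-K[1,2])*z/K[1,1],z,np.ones_like(z)])
    return (np.linalg.inv(V)@P)[:3].T,u,v
E
python3 - <<'E'
from h import *
s=bot.read_state();print({k:np.round(v,3) for k,v in s.items()})
ims=[]
for cam in("scene","top"):
    im,d=bot.read_camera(cam);ims.append(im);np.savez(f"{cam}.npz",im=im,d=d)
    cv2.imwrite(f"pics/{cam}.png",cv2.resize(im,(784,588)))
    for t in["gear","crank_pin","riser","station","fixed_gear_centre","axle_tip","amber_centre","beaker_centre","small_bottle_centre"]:
        try:
            for m in bot.masks_of(cam,t)[:4]:
                P,_,_=cloud(cam,d,m["region"])
                if len(P): print(cam,t,round(m["p"],2),m["box"],np.round(np.median(P,0),3),np.round(np.percentile(P,[2],0),3),np.round(np.percentile(P,[98],0),3))
        except Exception as e: print(cam,t,e)
E
```

```text
pics
{'time': np.float64(0.0), 'q': array([ 1.301,  0.265,  1.605, -0.   ,  1.274, -0.037]), 'joint_vel': array([-0.   , -0.   ,  0.002,  0.   , -0.001,  0.   ]), 'joint_torque': array([-2.0000e-03, -5.1511e+01, -3.6732e+01, -0.0000e+00,  1.3000e-02,
        0.0000e+00]), 'tool_pos': array([0.156, 0.656, 0.23 ]), 'tcp_rot': array([-0.365, -3.12 ,  0.004]), 'wrist_force': array([ 0.591, -0.083,  0.039]), 'torque': array([-0.026,  0.04 ,  0.044]), 'width': np.float64(1.003)}
scene gear 0.67 [310.8, 233.2, 351.2, 256.8] [ 0.549 -0.247  0.017] [[ 0.506 -0.296  0.001]] [[ 0.594 -0.179  0.062]]
scene crank_pin 0.92 [315.9, 235.2, 349.0, 261.2] [ 0.549 -0.246  0.017] [[ 0.506 -0.299  0.001]] [[ 0.594 -0.176  0.063]]
scene riser 0.77 [296.9, 194.6, 376.5, 260.3] [ 0.6   -0.231  0.09 ] [[ 0.533 -0.351  0.012]] [[ 0.676 -0.108  0.116]]
scene riser 0.37 [261.8, 223.0, 283.1, 257.1] [ 0.446 -0.085  0.062] [[ 0.41  -0.119  0.01 ]] [[ 0.476 -0.054  0.094]]
scene riser 0.18 [201.8, 160.8, 254.4, 204.8] [0.578 0.238 0.011] [[0.491 0.176 0.002]] [[0.723 0.327 0.027]]
scene station 0.83 [205.1, 156.8,
[... 1923 characters left out ...]
 230.1, 227.7] [0.585 0.246 0.012] [[0.495 0.181 0.003]] [[0.721 0.328 0.023]]
top amber_centre 0.83 [407.3, 163.6, 432.5, 191.7] [ 0.635 -0.418  0.104] [[ 0.616 -0.452  0.014]] [[ 0.669 -0.398  0.141]]
top amber_centre 0.83 [315.3, 257.5, 336.0, 282.5] [ 0.339 -0.132  0.108] [[ 0.313 -0.164  0.051]] [[ 0.367 -0.106  0.142]]
top amber_centre 0.74 [272.2, 141.2, 290.7, 168.2] [0.699 0.    0.104] [[ 0.683 -0.026  0.009]] [[0.727 0.028 0.14 ]]
top beaker_centre 0.74 [300.0, 224.9, 322.4, 246.6] [ 0.449 -0.088  0.012] [[ 0.41  -0.118 -0.001]] [[ 0.475 -0.055  0.097]]
top small_bottle_centre 0.81 [401.3, 216.2, 417.1, 232.2] [ 0.489 -0.394  0.066] [[ 0.469 -0.421  0.012]] [[ 0.515 -0.376  0.088]]
```

```bash
python3 - <<'E'
from h import *
t=np.load("top.npz");s=np.load("scene.npz")
a=cv2.resize(t["im"][130:290,160:440],(784,448),interpolation=cv2.INTER_CUBIC)
b=cv2.resize(s["im"][150:300,190:420],(782,510),interpolation=cv2.INTER_CUBIC)
cv2.imwrite("pics/a.png",a);cv2.imwrite("pics/b.png",b)
d=t["d"];P,u,v=cloud("top",d)
# pin top
m=(abs(P[:,2]-.061)<.006)&(abs(P[:,1]+.24)<.06)&(P[:,0]>.45)&(P[:,0]<.56);print("pin",P[m].round(3)[:30])
# riser top
m=(abs(P[:,2]-.089)<.005)&(abs(P[:,1]+.225)<.16)&(P[:,0]>.48)&(P[:,0]<.75);Q=P[m]
print("riser",len(Q),cv2.minAreaRect(Q[:,:2].astype(np.float32)),cv2.boxPoints(cv2.minAreaRect(Q[:,:2].astype(np.float32))))
# station plate
m=(P[:,2]>.007)&(P[:,2]<.05)&(abs(P[:,1]-.25)<.12)&(P[:,0]>.45)&(P[:,0]<.76);Q=P[m]
r=cv2.minAreaRect(Q[:,:2].astype(np.float32));print("station",r,cv2.boxPoints(r))
m2=Q[:,2]>.03;print("axle/nut",Q[m2].round(3))
m2=abs(Q[:,2]-.026)<.004;print("fg",Q[m2].mean(0),cv2.minEnclosingCircle(Q[m2][:,:2].astype(np.float32)))
E
```

```text
pin [[ 0.526 -0.242  0.062]
 [ 0.527 -0.245  0.058]
 [ 0.523 -0.236  0.06 ]
 [ 0.523 -0.238  0.063]
 [ 0.522 -0.241  0.067]
 [ 0.524 -0.245  0.057]
 [ 0.52  -0.232  0.06 ]
 [ 0.52  -0.235  0.063]
 [ 0.52  -0.238  0.062]
 [ 0.52  -0.248  0.059]
 [ 0.517 -0.233  0.058]
 [ 0.517 -0.236  0.06 ]
 [ 0.517 -0.239  0.06 ]
 [ 0.517 -0.241  0.062]
 [ 0.517 -0.245  0.063]
 [ 0.516 -0.248  0.064]
 [ 0.514 -0.235  0.06 ]
 [ 0.513 -0.238  0.063]
 [ 0.513 -0.241  0.066]
 [ 0.514 -0.245  0.061]]
riser 2291 ((0.6083654761314392, -0.22520790994167328), (0.13175198435783386, 0.2508462369441986), 8.858478546142578) [[ 0.5239608  -0.1114254 ]
 [ 0.56258976 -0.35927948]
 [ 0.6927701  -0.33899042]
 [ 0.6541412  -0.09113634]]
station ((0.606082022190094, 0.24950666725635529), (0.307686448097229, 0.23888370394706726), 0.02951255813241005) [[0.4521773  0.36886927]
 [0.4523003  0.12998559]
 [0.75998676 0.13014406]
 [0.75986373 0.36902773]]
axle/nut [[0.757 0.266 0.047]
 [0.759 0.26  0.044]
 [0.759 0.257 0.042]
 [0.756 0.267 0.042]
 [0.756 0.264 0.04 ]
 [0.754 0.259 0.046]
 [0.759 0.259 0.032]
 [0.759 0.255 0.0
[... 4213 characters left out ...]
.287 0.031]
 [0.622 0.284 0.03 ]
 [0.621 0.267 0.032]
 [0.622 0.264 0.031]
 [0.622 0.261 0.032]
 [0.622 0.248 0.031]
 [0.618 0.283 0.035]
 [0.617 0.247 0.037]
 [0.564 0.238 0.044]
 [0.56  0.244 0.045]
 [0.559 0.237 0.048]
 [0.56  0.235 0.045]
 [0.557 0.244 0.042]
 [0.558 0.242 0.04 ]
 [0.556 0.237 0.048]
 [0.557 0.235 0.044]
 [0.557 0.231 0.045]
 [0.554 0.244 0.043]
 [0.553 0.24  0.048]
 [0.554 0.238 0.04 ]
 [0.554 0.235 0.042]
 [0.555 0.232 0.039]
 [0.551 0.244 0.042]
 [0.551 0.241 0.042]
 [0.551 0.238 0.041]
 [0.551 0.234 0.043]
 [0.552 0.233 0.035]
 [0.549 0.243 0.032]
 [0.549 0.239 0.036]]
fg [0.65825051 0.26997532 0.02613419] ((0.6347769498825073, 0.273427277803421), 0.1473328173160553)
```

View pics/a.png

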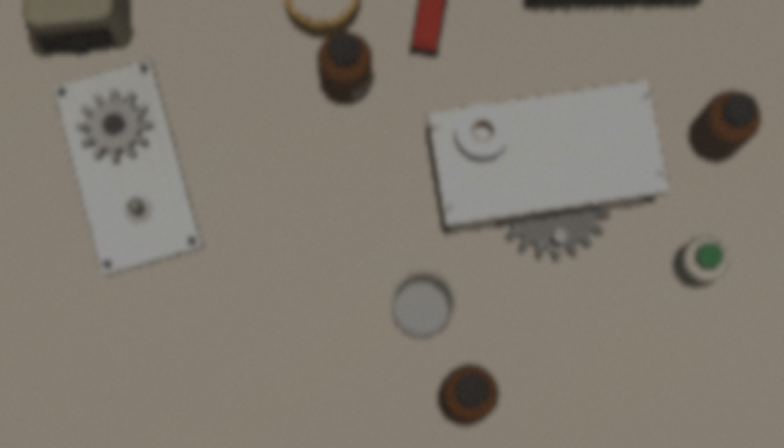

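View pics/b.png

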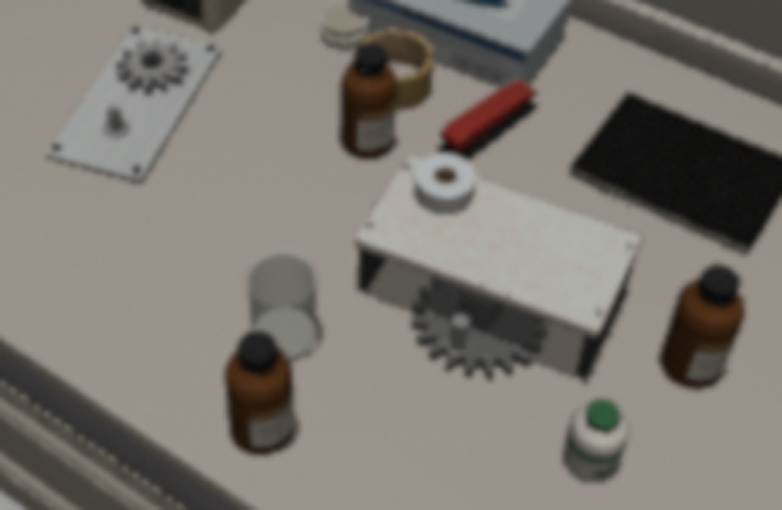

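```bash
cat >> h.py <<'E'
def to(x,y,z,yaw):  # yaw of tool y axis in world, deg; tool down. prints rows in tool axes
    s=bot.read_state();T=R.from_rotvec(s["tcp_rot"])
    d=T.inv().apply(np.array([x,y,z])-s["tool_pos"]); a=np.radians(yaw)
    G=R.from_matrix(np.array([[-np.sin(-a)*-1*-1 if 0 else np.sin(a),np.cos(a),0],[-np.cos(a),np.sin(a),0],[0,0,-1]]).astype(float))
    if np.linalg.det(G.as_matrix())<0: print("bad")
    print("d mm",np.round(d*1000,1),"turn deg",np.round((T.inv()*G).as_rotvec(degrees=True),1),"from",np.round(s["tool_pos"],4),"yaw",round(yawy(),1),"t",round(float(s["time"]),2))
def yawy():
    m=R.from_rotvec(bot.read_state()["tcp_rot"]).as_matrix();return np.degrees(np.arctan2(m[1,1],m[0,1]))
E
python3 - <<'E'
from h import *
a=np.radians(98.);M=np.array([[np.sin(a),np.cos(a),0],[-np.cos(a),np.sin(a),0],[0,0,-1]]);print(np.linalg.det(M), M@M.T)
to(0.49,0.235,0.29,0)
c=bot.get_calibration("wrist");V=np.linalg.inv(c["view"]);T=R.from_rotvec(bot.read_state()["tcp_rot"]);print("cam in tool",T.inv().apply(V[:3,3]-bot.read_state()["tool_pos"]),T.inv().as_matrix()@V[:3,:3],c["intrinsics"])
for n,px,h in(("axle",(208.9,204.3),.044),("fg",(200.7,174.3),.037)):
    c=bot.get_calibration("top");V=np.linalg.inv(c["view"]);r=V[:3,:3]@np.linalg.inv(c["intrinsics"])@[*px,1];o=V[:3,3];print(n,o+r*(h-o[2])/r[2])
E
```

```text
-1.0 [[ 1.00000000e+00 -1.22945745e-17  0.00000000e+00]
 [-1.22945745e-17  1.00000000e+00  0.00000000e+00]
 [ 0.00000000e+00  0.00000000e+00  1.00000000e+00]]Traceback (most recent call last):
  File "<stdin>", line 3, in <module>
  File "h.py", line 12, in to
    G=R.from_matrix(np.array([[-np.sin(-a)*-1*-1 if 0 else np.sin(a),np.cos(a),0],[-np.cos(a),np.sin(a),0],[0,0,-1]]).astype(float))
  File "scipy/spatial/transform/_rotation.pyx", line 1143, in scipy.spatial.transform._rotation.Rotation.from_matrix
ValueError: Non-positive determinant (left-handed or null coordinate frame) in rotation matrix 0: [[ 0.  1.  0.]
 [-1.  0.  0.]
 [ 0.  0. -1.]].
```

```bash
python3 - <<'E'
L=open("h.py").read().split("\n")
L=[("    G=R.from_matrix([[-np.sin(a),np.cos(a),0],[np.cos(a),np.sin(a),0],[0,0,-1]])" if l.strip().startswith("G=") else l) for l in L if "bad" not in l]
open("h.py","w").write("\n".join(L))
E
python3 - <<'E'
from h import *
to(0.49,0.235,0.29,0)
c=bot.get_calibration("wrist");V=np.linalg.inv(c["view"]);T=R.from_rotvec(bot.read_state()["tcp_rot"]);print("cam in tool",T.inv().apply(V[:3,3]-bot.read_state()["tool_pos"]),T.inv().as_matrix()@V[:3,:3],c["intrinsics"])
for n,px,h in(("axle",(208.9,204.3),.044),("fg",(200.7,174.3),.037)):
    c=bot.get_calibration("top");V=np.linalg.inv(c["view"]);r=V[:3,:3]@np.linalg.inv(c["intrinsics"])@[*px,1];o=V[:3,3];print(n,o+r*(h-o[2])/r[2])
E
```

```text
d mm [-422.5 -333.3  -58.7] turn deg [ 0.  -0.  76.7] from [0.1557 0.6568 0.2313] yaw 76.7 t 1.0
cam in tool [ 0.08135502 -0.00016461 -0.14258502] [[ 1.19317291e-03 -9.49252825e-01 -3.14511765e-01]
 [ 9.99999202e-01  1.00217452e-03  7.68985412e-04]
 [-4.14765897e-04 -3.14512431e-01  9.49253264e-01]] [[289.17691064   0.         279.03876658]
 [  0.         289.17691064 208.14462199]
 [  0.           0.           1.        ]]
axle [0.55274926 0.2347594  0.044     ]
fg [0.65239358 0.26516589 0.037     ]
```

```bash
python3 -m inch '[{"dx":-0.527,"dy":-0.345,"dz":0,"az":76},{"dx":-0.527,"dy":-0.345,"dz":0,"az":76},{"dx":-0.527,"dy":-0.345,"dz":0,"az":76},{"dx":-0.527,"dy":-0.345,"dz":0,"az":76},{"dx":-0.527,"dy":-0.345,"dz":0,"az":76},{"dx":-0.527,"dy":-0.345,"dz":0,"az":76},{"dx":-0.527,"dy":-0.345,"dz":0,"az":76},{"dx":-0.527,"dy":-0.345,"dz":0,"az":76},{"dx":-0.527,"dy":-0.345,"dz":0.02,"az":76},{"dx":-0.527,"dy":-0.345,"dz":0.06,"az":76},{"dx":-0.527,"dy":-0.345,"dz":0.06,"az":76},{"dx":-0.527,"dy":-0.345,"dz":0.06,"az":76},{"dx":-0.527,"dy":-0.345,"dz":0.06,"az":76},{"dx":-0.527,"dy":-0.345,"dz":0.06,"az":76}]'
python3 - <<'E'
from h import *
c=bot.get_calibration("wrist");im,d=bot.read_camera("wrist");np.savez("w1.npz",im=im,d=d,K=c["intrinsics"],V=c["view"])
cv2.imwrite("pics/w1.png",im);to(.518,-.24,.15,-81)
E
```

```text
d mm [-559.4 -789.    81.3] turn deg [  0.   -0.  157.7] from [0.1557 0.6568 0.2313] yaw 76.7 t 1.05invalid input at $[0]: expected keys dx, dy, dz, ax, ay, az, fingers
```

View pics/w1.png

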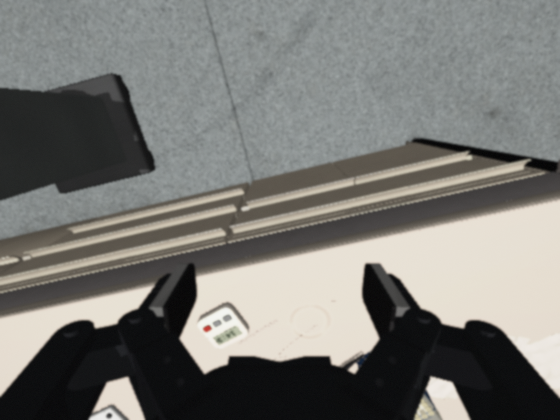

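```bash
python3 -m inch '[{"dx":-0.534,"dy":-0.374,"dz":0,"ax":0,"ay":0,"az":76,"fingers":1},{"dx":-0.534,"dy":-0.374,"dz":0,"ax":0,"ay":0,"az":76,"fingers":1},{"dx":-0.534,"dy":-0.374,"dz":0,"ax":0,"ay":0,"az":76,"fingers":1},{"dx":-0.534,"dy":-0.374,"dz":0,"ax":0,"ay":0,"az":76,"fingers":1},{"dx":-0.534,"dy":-0.374,"dz":0,"ax":0,"ay":0,"az":76,"fingers":1},{"dx":-0.534,"dy":-0.374,"dz":0,"ax":0,"ay":0,"az":76,"fingers":1},{"dx":-0.534,"dy":-0.374,"dz":0,"ax":0,"ay":0,"az":76,"fingers":1},{"dx":-0.534,"dy":-0.374,"dz":0,"ax":0,"ay":0,"az":76,"fingers":1},{"dx":-0.534,"dy":-0.374,"dz":0.02,"ax":0,"ay":0,"az":76,"fingers":1},{"dx":-0.534,"dy":-0.374,"dz":0.06,"ax":0,"ay":0,"az":76,"fingers":1},{"dx":-0.534,"dy":-0.374,"dz":0.06,"ax":0,"ay":0,"az":76,"fingers":1},{"dx":-0.534,"dy":-0.374,"dz":0.06,"ax":0,"ay":0,"az":76,"fingers":1},{"dx":-0.534,"dy":-0.374,"dz":0.06,"ax":0,"ay":0,"az":76,"fingers":1},{"dx":-0.534,"dy":-0.374,"dz":0.06,"ax":0,"ay":0,"az":76,"fingers":1},{"dx":-0.534,"dy":-0.374,"dz":0.06,"ax":0,"ay":0,"az":76,"fingers":1}]'
python3 - <<'E'
from h import *
c=bot.get_calibration("wrist");im,d=bot.read_camera("wrist");np.savez("w2.npz",im=im,d=d,K=c["intrinsics"],V=c["view"])
cv2.imwrite("pics/w2.png",im);to(.518,-.24,.15,-81)
P,u,v=cloud("wrist",d)
for t in("axle_tip","station","fixed_gear_centre"):
    for m in bot.masks_of("wrist",t)[:2]: print(t,m["p"],m["box"])
w=(np.hypot(P[:,0]-.555,P[:,1]-.237)<.03);Q=P[w];k=Q[:,2]>.030;print("axle",len(Q[k]),Q[k].mean(0),Q[k].min(0),Q[k].max(0),"top",Q[Q[:,2]>.040].mean(0))
w=(np.hypot(P[:,0]-.652,P[:,1]-.266)<.06);Q=P[w];k=(Q[:,2]>.021)&(Q[:,2]<.032);print("fg",cv2.minEnclosingCircle(Q[k][:,:2].astype(np.float32)),Q[k].mean(0))
E
```

```text
time: 2.92
tool_pos: [0.589, 0.1708, 0.1724]
tcp_rot: [2.206, 2.235, 0.002]
wrist_force: [0.8, 0.6, -0.1]
width: 0.998
d mm [-409.8  -76.3   21.9] turn deg [ 0.  -0.1 81.7] from [0.5889 0.1707 0.1722] yaw 0.7 t 2.98
axle_tip 0.55 [168.8, 7.1, 420.4, 193.1]
station 0.62 [167.1, 1.6, 423.3, 193.4]
fixed_gear_centre 0.82 [170.0, 7.3, 425.5, 196.3]
axle 244 [0.5573444  0.24087431 0.04038236] [0.54864461 0.23286721 0.0305962 ] [0.56453126 0.24803747 0.045577  ] top [0.55683708 0.24080853 0.04274517]
fg ((0.6538783311843872, 0.2694098651409149), 0.04319712892174721) [0.65311983 0.27063228 0.02610097]
```

View pics/w2.png

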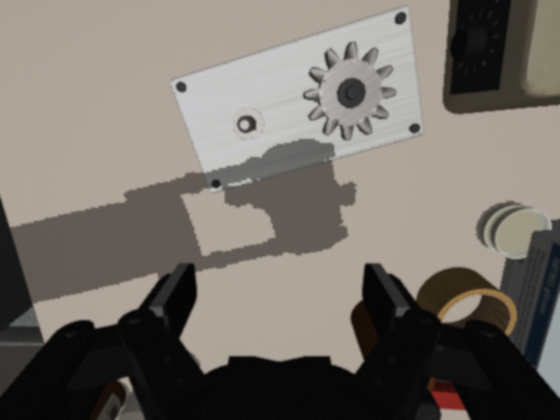

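```bash
python3 -m inch '[{"dx":-0.419,"dy":-0.139,"dz":0,"ax":0,"ay":0,"az":81,"fingers":1},{"dx":-0.419,"dy":-0.139,"dz":0,"ax":0,"ay":0,"az":81,"fingers":1},{"dx":-0.419,"dy":-0.139,"dz":0,"ax":0,"ay":0,"az":81,"fingers":1},{"dx":-0.419,"dy":-0.139,"dz":0,"ax":0,"ay":0,"az":81,"fingers":1},{"dx":-0.419,"dy":-0.139,"dz":0,"ax":0,"ay":0,"az":81,"fingers":1},{"dx":-0.419,"dy":-0.139,"dz":0,"ax":0,"ay":0,"az":81,"fingers":1},{"dx":-0.419,"dy":-0.139,"dz":0.02,"ax":0,"ay":0,"az":81,"fingers":1},{"dx":-0.419,"dy":-0.139,"dz":0.02,"ax":0,"ay":0,"az":81,"fingers":1},{"dx":-0.419,"dy":-0.139,"dz":0.02,"ax":0,"ay":0,"az":81,"fingers":1},{"dx":-0.419,"dy":-0.139,"dz":0.02,"ax":0,"ay":0,"az":81,"fingers":1},{"dx":-0.419,"dy":-0.139,"dz":0.02,"ax":0,"ay":0,"az":81,"fingers":1}]'
python3 - <<'E'
from h import *
c=bot.get_calibration("wrist");im,d=bot.read_camera("wrist");np.savez("w3.npz",im=im,d=d,K=c["intrinsics"],V=c["view"])
cv2.imwrite("pics/w3.png",im)
P,u,v=cloud("wrist",d)
w=(np.hypot(P[:,0]-.518,P[:,1]+.24)<.03)&(P[:,2]>.03)&(P[:,2]<.068);Q=P[w];T=Q[Q[:,2]>.057];print("pin",len(Q),Q.mean(0),Q.min(0),Q.max(0),"top",len(T),T.mean(0),T.min(0),T.max(0))
w=(abs(P[:,2]-.089)<.006)&(abs(P[:,1]+.235)<.1)&(P[:,0]>.5)&(P[:,0]<.62)
Q=P[w];b=[(y,Q[abs(Q[:,1]-y)<.005][:,0].min()) for y in np.arange(-.30,-.16,.02)];print("edge",np.round(b,3))
to(.518,-.24,.15,-81)
# fixed gear phase
c0=np.array([.6538,.2695]);z=np.load("w2.npz");K,V=z["K"],z["V"];v,u=np.nonzero(z["d"]>0);zz=z["d"][v,u]
P2=(np.linalg.inv(V)@np.stack([(u-K[0,2])*zz/K[0,0],(v-K[1,2])*zz/K[1,1],zz,np.ones_like(zz)]))[:3].T
r=P2[:,:2]-c0;rr=np.hypot(*r.T);k=(rr>.034)&(rr<.042)&(P2[:,2]>.021)&(P2[:,2]<.03);s=np.exp(12j*np.arctan2(r[k,1],r[k,0])).mean();print("fg phase deg",np.degrees(np.angle(s))/12,abs(s),k.sum())
E
```

```text
time: 4.5
tool_pos: [0.4557, -0.2497, 0.1519]
tcp_rot: [3.13, 0.27, 0.002]
wrist_force: [0.1, 0.2, 0.1]
width: 1.0
pin 333 [ 0.51947376 -0.23964158  0.06020702] [ 0.51139255 -0.24733721  0.03208117] [ 0.52694231 -0.23214576  0.06263488] top 318 [ 0.51917693 -0.23970728  0.06092586] [ 0.51139255 -0.24733721  0.05866625] [ 0.52679225 -0.23214576  0.06263488]
edge [[-0.3    0.554]
 [-0.28   0.551]
 [-0.26   0.548]
 [-0.24   0.544]
 [-0.22   0.541]
 [-0.2    0.538]
 [-0.18   0.535]]
d mm [63.   1.1  2. ] turn deg [ 0.  -0.1  0.8] from [ 0.4557 -0.2497  0.1519] yaw -80.2 t 4.55
fg phase deg 1.969470177468593 0.7005581298547474 999
```

View pics/w3.png

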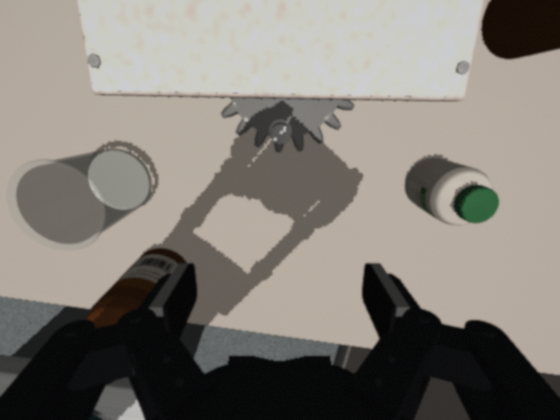

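```bash
python3 -m inch '[{"dx":0.064,"dy":0.001,"dz":0,"ax":0,"ay":0,"az":0.8,"fingers":1},{"dx":0.064,"dy":0.001,"dz":0.05,"ax":0,"ay":0,"az":0.8,"fingers":1},{"dx":0.064,"dy":0.001,"dz":0.09,"ax":0,"ay":0,"az":0.8,"fingers":1},{"dx":0.064,"dy":0.001,"dz":0.125,"ax":0,"ay":0,"az":0.8,"fingers":0.2},{"dx":0.064,"dy":0.001,"dz":0.125,"ax":0,"ay":0,"az":0.8,"fingers":-0.2},{"dx":0.064,"dy":0.001,"dz":0.125,"ax":0,"ay":0,"az":0.8,"fingers":-1},{"dx":0.064,"dy":0.001,"dz":0.125,"ax":0,"ay":0,"az":0.8,"fingers":-1},{"dx":0.064,"dy":0.001,"dz":0.125,"ax":0,"ay":0,"az":0.8,"fingers":-1},{"dx":0.064,"dy":0.001,"dz":0.125,"ax":0,"ay":0,"az":0.8,"fingers":-1},{"dx":0.064,"dy":0.001,"dz":0.125,"ax":0,"ay":0,"az":0.8,"fingers":-1}]' 30
```

```text
time: 5.8
tool_pos: [0.5209, -0.2405, 0.0293]
tcp_rot: [3.13, 0.247, 0.008]
wrist_force: [1.1, 1.9, 6.7]
width: 0.169
```

```bash
python3 -m inch '[{"dx":-0.01,"dy":0,"dz":-0.001,"ax":0,"ay":0,"az":0,"fingers":-1},{"dx":-0.022,"dy":0,"dz":-0.001,"ax":0,"ay":0,"az":0,"fingers":-1},{"dx":-0.036,"dy":0,"dz":-0.001,"ax":0,"ay":0,"az":0,"fingers":-1},{"dx":-0.05,"dy":0,"dz":-0.001,"ax":0,"ay":0,"az":0,"fingers":-1},{"dx":-0.064,"dy":0,"dz":-0.001,"ax":0,"ay":0,"az":0,"fingers":-1},{"dx":-0.078,"dy":0,"dz":-0.001,"ax":0,"ay":0,"az":0,"fingers":-1},{"dx":-0.09,"dy":0,"dz":-0.001,"ax":0,"ay":0,"az":0,"fingers":-1},{"dx":-0.1,"dy":0,"dz":-0.001,"ax":0,"ay":0,"az":0,"fingers":-1},{"dx":-0.108,"dy":0,"dz":-0.001,"ax":0,"ay":0,"az":0,"fingers":-1},{"dx":-0.108,"dy":0,"dz":-0.001,"ax":0,"ay":0,"az":0,"fingers":-1}]'
```

```text
time: 7.05
tool_pos: [0.4137, -0.2575, 0.0298]
tcp_rot: [3.13, 0.247, 0.007]
wrist_force: [-1.1, -0.4, -1.6]
width: 0.168
```

```bash
python3 -m inch '[{"dx":0,"dy":0,"dz":0,"ax":0,"ay":0,"az":0,"fingers":0},{"dx":0,"dy":0,"dz":0,"ax":0,"ay":0,"az":0,"fingers":1},{"dx":0,"dy":0,"dz":0,"ax":0,"ay":0,"az":0,"fingers":1},{"dx":0,"dy":0,"dz":0,"ax":0,"ay":0,"az":0,"fingers":1},{"dx":0,"dy":0,"dz":-0.06,"ax":0,"ay":0,"az":0,"fingers":1},{"dx":-0.01,"dy":0,"dz":-0.12,"ax":0,"ay":0,"az":0,"fingers":1},{"dx":-0.01,"dy":0,"dz":-0.12,"ax":0,"ay":0,"az":0,"fingers":1},{"dx":-0.01,"dy":0,"dz":-0.12,"ax":0,"ay":0,"az":0,"fingers":1}]'
python3 - <<'E'
from h import *
c=bot.get_calibration("wrist");im,d=bot.read_camera("wrist");np.savez("w4.npz",im=im,d=d,K=c["intrinsics"],V=c["view"])
cv2.imwrite("pics/w4.png",im)
P,u,v=cloud("wrist",d);print(bot.read_state()["tool_pos"],yawy())
w=(np.hypot(P[:,0]-.46,P[:,1]+.25)<.1)&(P[:,2]>.05)&(P[:,2]<.068);Q=P[w].astype(np.float32)
n,l=cv2.connectedComponents(cv2.dilate(np.isin(np.arange(d.size).reshape(d.shape),v[w]*560+u[w]).astype(np.uint8),np.ones((2,2))))
L=l[v[w],u[w]]
for i in range(1,n):
    q=Q[L==i]
    if len(q)>50: print(len(q),q.mean(0),cv2.minAreaRect(q[:,:2]))
E
```

```text
time: 8.05
tool_pos: [0.4031, -0.2588, 0.1497]
tcp_rot: [3.13, 0.247, 0.008]
wrist_force: [-0.6, 0.4, 0.4]
width: 0.999
[ 0.40242134 -0.25821364  0.14853182] -80.98891587684723Traceback (most recent call last):
  File "<stdin>", line 10, in <module>
cv2.error: OpenCV(4.12.0) /io/opencv/modules/imgproc/src/convhull.cpp:143: error: (-215:Assertion failed) total >= 0 && (depth == CV_32F || depth == CV_32S) in function 'convexHull'
```

View pics/w4.png

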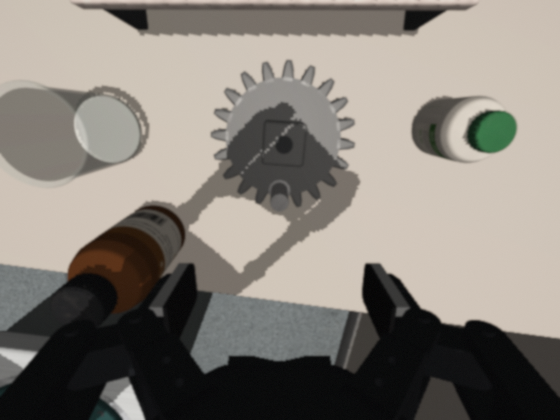

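```bash
python3 - <<'E'
from h import *
z=np.load("w4.npz");d,K,V=z["d"],z["K"],z["V"];v,u=np.nonzero(d>0);zz=d[v,u]
P=(np.linalg.inv(V)@np.stack([(u-K[0,2])*zz/K[0,0],(v-K[1,2])*zz/K[1,1],zz,np.ones_like(zz)]))[:3].T
top=(abs(P[:,2]-.061)<.005)
h=P[top&(u>250)&(u<315)&(v>110)&(v<175)];p=P[top&(u>262)&(u<300)&(v>178)&(v<215)]
r=cv2.minAreaRect(np.ascontiguousarray(h[:,:2],dtype=np.float32));print("hub",len(h),h.mean(0),r)
rp=cv2.minAreaRect(np.ascontiguousarray(p[:,:2],dtype=np.float32));print("pin",len(p),p.mean(0),rp)
w=P[(P[:,2]>.008)&(P[:,2]<.022)&(np.hypot(P[:,0]-r[0][0],P[:,1]-r[0][1])<.085)]
c,rad=cv2.minEnclosingCircle(np.ascontiguousarray(w[:,:2],dtype=np.float32));print("disc",c,rad)
g=np.array(r[0]);a=np.degrees(np.arctan2(*(g-p.mean(0)[:2])[::-1]));print("dist",np.hypot(*(g-p.mean(0)[:2])),"gear x yaw",a)
q=w[:,:2]-g;rr=np.hypot(*q.T);k=(rr>.058)&(rr<.066);s=np.exp(20j*np.arctan2(q[k,1],q[k,0])).mean();print("tooth phase",np.degrees(np.angle(s))/20,abs(s))
e=np.array([.5430,-.2352]);x=np.array([.988,.154]);print("riser x",(g-e)@x)
to(g[0],g[1],.15,a-90)
E
```

```text
hub 1859 [ 0.46043557 -0.2538572   0.06100143] ((0.45979493856430054, -0.2540355920791626), (0.03410916030406952, 0.033969681710004807), 4.829058647155762)
pin 277 [ 0.4126865  -0.25798639  0.06083458] ((0.412222683429718, -0.25822800397872925), (0.015389115549623966, 0.015188012272119522), 50.114295959472656)
disc (0.4597446024417877, -0.2542741894721985) 0.06816274672746658
dist 0.04727381907451539 gear x yaw 4.79395037277422
tooth phase 4.879788872305122 0.6913412426804791
riser x -0.08510728187866215
d mm [57.3  4.9 -1.3] turn deg [ 0.  -0.2  4.2] from [ 0.4024 -0.2582  0.1485] yaw -81.0 t 8.1
```

```bash
python3 -m inch '[{"dx":0.057,"dy":0.005,"dz":0,"ax":0,"ay":0,"az":4.2,"fingers":1},{"dx":0.057,"dy":0.005,"dz":0.02,"ax":0,"ay":0,"az":4.2,"fingers":1},{"dx":0.057,"dy":0.005,"dz":0.06,"ax":0,"ay":0,"az":4.2,"fingers":1},{"dx":0.057,"dy":0.005,"dz":0.1,"ax":0,"ay":0,"az":4.2,"fingers":1},{"dx":0.057,"dy":0.005,"dz":0.123,"ax":0,"ay":0,"az":4.2,"fingers":1},{"dx":0.057,"dy":0.005,"dz":0.123,"ax":0,"ay":0,"az":4.2,"fingers":0.2},{"dx":0.057,"dy":0.005,"dz":0.123,"ax":0,"ay":0,"az":4.2,"fingers":-0.2},{"dx":0.057,"dy":0.005,"dz":0.123,"ax":0,"ay":0,"az":4.2,"fingers":-1},{"dx":0.057,"dy":0.005,"dz":0.123,"ax":0,"ay":0,"az":4.2,"fingers":-1},{"dx":0.057,"dy":0.005,"dz":0.123,"ax":0,"ay":0,"az":4.2,"fingers":-1},{"dx":0.057,"dy":0.005,"dz":0.123,"ax":0,"ay":0,"az":4.2,"fingers":-1}]' 60
```

```text
time: 9.48
tool_pos: [0.4609, -0.2549, 0.0269]
tcp_rot: [3.137, 0.132, 0.008]
wrist_force: [0.3, -0.0, 6.0]
width: 0.391
```

```bash
python3 -m inch '[{"dx":0,"dy":0,"dz":-0.02,"ax":0,"ay":0,"az":0,"fingers":-1},{"dx":0,"dy":0,"dz":-0.05,"ax":0,"ay":0,"az":0,"fingers":-1},{"dx":0,"dy":0,"dz":-0.09,"ax":0,"ay":0,"az":0,"fingers":-1},{"dx":0,"dy":0,"dz":-0.12,"ax":0,"ay":0,"az":0,"fingers":-1},{"dx":0,"dy":0,"dz":-0.135,"ax":0,"ay":0,"az":0,"fingers":-1},{"dx":0,"dy":0,"dz":-0.135,"ax":0,"ay":0,"az":0,"fingers":-1}]'
python3 - <<'E'
from h import *
im,d=bot.read_camera("wrist");cv2.imwrite("pics/w5.png",im);P,u,v=cloud("wrist",d)
s=bot.read_state();T=R.from_rotvec(s["tcp_rot"]);Q=T.inv().apply(P-s["tool_pos"])
k=(np.hypot(Q[:,0],Q[:,1])<.085)&(Q[:,0]>.022);H=Q[k]
# disc top plane in tool frame, expected z ~ +0.009..
m=(abs(H[:,2]-.009)<.012);D=H[m];A=np.c_[D[:,:2],np.ones(len(D))];f=np.linalg.lstsq(A,D[:,2],rcond=None)[0];print("plane",f,np.median(D[:,2]),len(D))
rim=D[np.abs(np.degrees(np.arctan2(D[:,1],D[:,0])))<60];r=np.hypot(*rim[:,:2].T);an=np.arctan2(rim[:,1],rim[:,0])
print("tip radius by angle",[(a,round(float(np.percentile(r[abs(np.degrees(an)-a)<12],99.5)),4)) for a in(-45,-30,-15,0,15,30,45)])
print(s["wrist_force"],s["width"]);to(.5567,.2406,s["tool_pos"][2],-73.6)
E
```

```text
time: 10.22
tool_pos: [0.4603, -0.2548, 0.1622]
tcp_rot: [3.137, 0.132, 0.009]
wrist_force: [0.3, 0.4, -3.9]
width: 0.388
plane [0.02377104 0.00138352 0.01070742] 0.01124223631289421 10580
tip radius by angle [(-45, 0.067), (-30, 0.0669), (-15, 0.0669), (0, 0.067), (15, 0.067), (30, 0.0671), (45, 0.0673)]
[-0.54595902  0.94940461 -3.80323115] 0.3872369829009285
d mm [ 138.2 -485.1   -0. ] turn deg [  0.1  -0.2 -11.6] from [ 0.4596 -0.2543  0.161 ] yaw -85.2 t 10.28
```

View pics/w5.png

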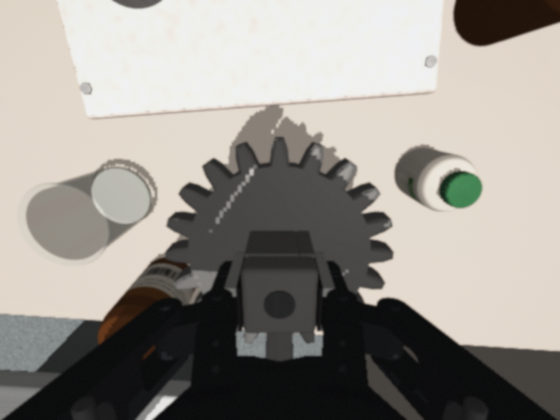

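```bash
python3 -m inch '[{"dx":0.008,"dy":-0.025,"dz":0,"ax":0,"ay":0,"az":0,"fingers":-1},{"dx":0.022,"dy":-0.075,"dz":0,"ax":0,"ay":0,"az":-1,"fingers":-1},{"dx":0.037,"dy":-0.13,"dz":0,"ax":0,"ay":0,"az":-3,"fingers":-1},{"dx":0.053,"dy":-0.185,"dz":0,"ax":0,"ay":0,"az":-5,"fingers":-1},{"dx":0.07,"dy":-0.24,"dz":0,"ax":0,"ay":0,"az":-7,"fingers":-1},{"dx":0.085,"dy":-0.295,"dz":0,"ax":0,"ay":0,"az":-9,"fingers":-1},{"dx":0.1,"dy":-0.35,"dz":0,"ax":0,"ay":0,"az":-11.6,"fingers":-1},{"dx":0.117,"dy":-0.405,"dz":0,"ax":0,"ay":0,"az":-11.6,"fingers":-1},{"dx":0.13,"dy":-0.455,"dz":0,"ax":0,"ay":0,"az":-11.6,"fingers":-1},{"dx":0.139,"dy":-0.485,"dz":0,"ax":0,"ay":0,"az":-11.6,"fingers":-1},{"dx":0.139,"dy":-0.485,"dz":0,"ax":0,"ay":0,"az":-11.6,"fingers":-1},{"dx":0.139,"dy":-0.485,"dz":0,"ax":0,"ay":0,"az":-11.6,"fingers":-1}]'
python3 - <<'E'
from h import *
to(.5575,.2408,.08,-73.6)
E
```

```text
time: 11.78
tool_pos: [0.5561, 0.2398, 0.1587]
tcp_rot: [3.107, 0.448, -0.0]
wrist_force: [-0.3, -0.2, -3.0]
width: 0.389
d mm [ 1.7 -0.8 78.7] turn deg [0.2 0.  0. ] from [0.5561 0.2398 0.1587] yaw -73.6 t 11.78
```

```bash
python3 -m inch '[{"dx":0.0015,"dy":-0.001,"dz":0.03,"ax":0,"ay":0,"az":0,"fingers":-1},{"dx":0.0015,"dy":-0.001,"dz":0.06,"ax":0,"ay":0,"az":0,"fingers":-1},{"dx":0.0015,"dy":-0.001,"dz":0.08,"ax":0,"ay":0,"az":0,"fingers":-1},{"dx":0.0015,"dy":-0.001,"dz":0.09,"ax":0,"ay":0,"az":0,"fingers":-1},{"dx":0.0015,"dy":-0.001,"dz":0.096,"ax":0,"ay":0,"az":0,"fingers":-1},{"dx":0.0015,"dy":-0.001,"dz":0.1,"ax":0,"ay":0,"az":0,"fingers":-1},{"dx":0.0015,"dy":-0.001,"dz":0.1,"ax":0,"ay":0,"az":0,"fingers":-1}]'
```

```text
time: 12.65
tool_pos: [0.5577, 0.241, 0.0592]
tcp_rot: [3.107, 0.449, 0.001]
wrist_force: [1.0, -0.3, -3.2]
width: 0.385
```

```bash
python3 -m inch '[{"dx":0,"dy":0,"dz":0.003,"ax":0,"ay":0,"az":0,"fingers":-1},{"dx":0,"dy":0,"dz":0.006,"ax":0,"ay":0,"az":0,"fingers":-1},{"dx":0,"dy":0,"dz":0.009,"ax":0,"ay":0,"az":0,"fingers":-1},{"dx":0,"dy":0,"dz":0.011,"ax":0,"ay":0,"az":0,"fingers":-1},{"dx":0,"dy":0,"dz":0.011,"ax":0,"ay":0,"az":0,"fingers":-1}]'
```

```text
time: 13.28
tool_pos: [0.5574, 0.2409, 0.0478]
tcp_rot: [3.107, 0.449, 0.0]
wrist_force: [0.3, -0.5, -2.9]
width: 0.388
```

```bash
python3 -m inch '[{"dx":0,"dy":0,"dz":0.003,"ax":0,"ay":0,"az":0,"fingers":-1},{"dx":0,"dy":0,"dz":0.006,"ax":0,"ay":0,"az":0,"fingers":-1},{"dx":0,"dy":0,"dz":0.008,"ax":0,"ay":0,"az":0,"fingers":-1},{"dx":0,"dy":0,"dz":0.01,"ax":0,"ay":0,"az":0,"fingers":-1},{"dx":0,"dy":0,"dz":0.01,"ax":0,"ay":0,"az":0,"fingers":-1}]'
```

```text
time: 13.9
tool_pos: [0.5574, 0.2409, 0.039]
tcp_rot: [3.106, 0.449, -0.0]
wrist_force: [-4.1, -1.3, 4.3]
width: 0.384
```

```bash
python3 -m inch '[{"dx":0,"dy":0,"dz":0.002,"ax":0,"ay":0,"az":0,"fingers":-1},{"dx":0,"dy":0,"dz":0.003,"ax":0,"ay":0,"az":0,"fingers":-1},{"dx":0,"dy":0,"dz":0.003,"ax":0,"ay":0,"az":1,"fingers":-1},{"dx":0,"dy":0,"dz":0.003,"ax":0,"ay":0,"az":-1,"fingers":-1},{"dx":0,"dy":0,"dz":0.003,"ax":0,"ay":0,"az":0,"fingers":-1}]'
python3 - <<'E'
from h import *
im,d=bot.read_camera("wrist");cv2.imwrite("pics/w6.png",im);P,u,v=cloud("wrist",d)
s=bot.read_state();print(s["tool_pos"],s["wrist_force"],s["torque"])
r=P[:,:2]-[.5567,.2406];rr=np.hypot(*r.T);k=(rr>.03)&(rr<.055)&(r[:,0]>.0)&(abs(P[:,2]-.03)<.02);Q=P[k];A=np.c_[Q[:,:2]-[.5567,.2406],np.ones(len(Q))];print("disc top z at axis (home .028)",np.linalg.lstsq(A,Q[:,2],rcond=None)[0],np.median(Q[:,2]),len(Q))
E
```

```text
time: 14.52
tool_pos: [0.5585, 0.2413, 0.0389]
tcp_rot: [3.107, 0.449, 0.003]
wrist_force: [-5.2, -2.2, 12.4]
width: 0.39
[0.5584199  0.24127919 0.03888587] [-5.41109167 -2.65568343 11.93215137] [-0.30543781  0.88355675  0.06679618]
disc top z at axis (home .028) [-0.01896084 -0.00439241  0.0283102 ] 0.027891505674741093 9870
```

View pics/w6.png

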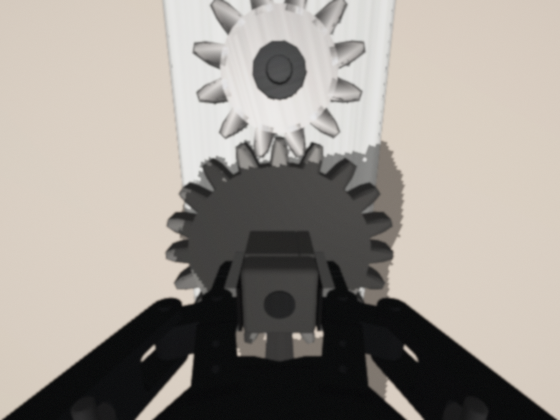

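The gear is in mesh (tooth in gap at pixel 278,150) with the disc top at 28 mm, which is home. Next I release it.

```bash
python3 -m inch '[{"dx":0,"dy":0,"dz":0,"ax":0,"ay":0,"az":0,"fingers":-0.1},{"dx":0,"dy":0,"dz":0,"ax":0,"ay":0,"az":0,"fingers":0.3},{"dx":0,"dy":0,"dz":0,"ax":0,"ay":0,"az":0,"fingers":1},{"dx":0,"dy":0,"dz":0,"ax":0,"ay":0,"az":0,"fingers":1},{"dx":0,"dy":0,"dz":0,"ax":0,"ay":0,"az":0,"fingers":1},{"dx":0,"dy":0,"dz":-0.03,"ax":0,"ay":0,"az":0,"fingers":1},{"dx":0,"dy":0,"dz":-0.08,"ax":0,"ay":0,"az":0,"fingers":1},{"dx":-0.06,"dy":0,"dz":-0.13,"ax":0,"ay":0,"az":0,"fingers":1},{"dx":-0.06,"dy":0,"dz":-0.13,"ax":0,"ay":0,"az":0,"fingers":1},{"dx":-0.06,"dy":0,"dz":-0.13,"ax":0,"ay":0,"az":0,"fingers":1}]'
python3 - <<'E'
from h import *
im,d=bot.read_camera("wrist");cv2.imwrite("pics/w7.png",im);P,u,v=cloud("wrist",d)
r=P[:,:2]-[.5567,.2406];rr=np.hypot(*r.T)
h=P[(rr<.03)&(P[:,2]>.06)&(P[:,2]<.085)];print("hub top (home .073)",np.median(h[:,2]),cv2.minAreaRect(np.ascontiguousarray(h[:,:2],dtype=np.float32)))
k=(rr>.03)&(rr<.05)&(abs(P[:,2]-.03)<.015);Q=P[k];A=np.c_[Q[:,:2]-[.5567,.2406],np.ones(len(Q))];print("disc top",np.linalg.lstsq(A,Q[:,2],rcond=None)[0],len(Q))
_,d=bot.read_camera("top");d0=np.load("top.npz")["d"]
for n,b in(("amber",(272,141,291,168)),("beaker",(300,225,322,247)),("small",(401,216,417,232))):
    s=np.s_[b[1]:b[3],b[0]:b[2]];print(n,np.median(abs(d[s]-d0[s])),np.percentile(abs(d[s]-d0[s]),90))
E
```

```text
time: 15.82
tool_pos: [0.5006, 0.2247, 0.1695]
tcp_rot: [3.107, 0.448, 0.006]
wrist_force: [0.4, 0.6, -0.5]
width: 0.998
hub top (home .073) 0.07185998968514776 ((0.557588517665863, 0.24075809121131897), (0.03262469545006752, 0.03378229960799217), 16.466123580932617)
disc top [-0.0088672  -0.00224768  0.02707434] 5592
amber 0.0039435625 0.009522723
beaker 0.004065633 0.010289633
small 0.003532052 0.008749187
```

View pics/w7.png

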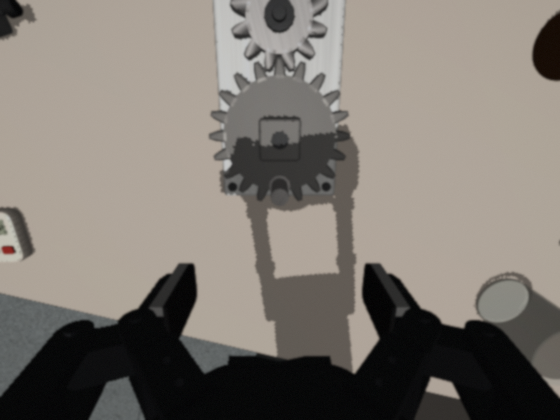

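```bash
python3 -c "
from workcell import bot
print(bot.finish_job())"
```

```text
the job is handed in; nothing more can be done
None
```

The gear sits fully home on the stub axle, in mesh and released. The job was handed in at about 16 s of robot time, and no verdict is reported.

- **Pull-out:** I pulled the gear out by its crank pin to about 85 mm in front of the riser edge and let go. It lay flat.
- **Fitting:** I took it by the hub, carried it over and lowered it already turned to the tooth angle measured from the camera. The teeth dropped straight into mesh, so only a ±1° wiggle was needed while pressing it home at about 12 N.

**Last checks:**

| Check | Measured | Expected |
|---|---|---|
| Hub top height | 71.9 mm | 73 mm |
| Disc top height | 27.1 mm | 28 mm |
| Gear axis to measured axle position | about 1 mm | under 4 mm |
| Tilt | about 0.01 rad | under 0.05 rad |

The two heights are about 1 mm low, which is within the camera calibration error. The top-camera depth over the brown bottle, beaker and small bottle differed from the start by about 4 mm median, and I took that as noise rather than movement. No check failed.

One move call was rejected early because keys were missing. It moved nothing.

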